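# Lower a basket of culture tubes on an index-plunger stand

## Robot

A 6-joint arm with a two-finger parallel gripper is mounted at the origin on the work surface. World frame = base frame: x ahead of the robot, y to its left, z up, the work surface at z = 0. Lengths are in m, angles in rad, forces in N, time in s.
With the tool pointing down it reaches from about 0.4 to 0.825 m from the base axis. Payload 7 kg.
Tool frame: the origin (TCP) lies at the very end of the fingers, on their centre line; the grasp point (between the pads) lies 19 mm behind it; z points along the fingers, y is the direction in which the jaws open and shut (so a half turn about z gives the same grasp; the last joint's range is limited). The gripper opens to 88 mm and grips with 3 to 60 N. Pads are 19 mm wide; open, the fingers measure 130 mm over their backs; the gripper's body (78 mm by 193 mm) begins 47 mm behind the grasp point.
Start: joints at [0.288, 0.359, 0.012, 0, -1.224, -0.288], TCP at [0.675, -0, 0.227] pointing down, gripper open.
Joint ranges: [-3.07, 3.07], [-1.43, 2.12], [-1.02, 1.25], [-3.03, 1.67], [-3.05, -0], [-3.03, 3.03]. Speed limits (rad/s): [2.39, 2.39, 3.01, 3.14, 3.14, 3.14].

## Interface

Orientations are given as [roll, pitch, yaw] about the fixed x, y, z axes, in that order (R = Rz(yaw) Ry(pitch) Rx(roll)).
In Python, from station import arm, eyes, job, outline_of gives the robot as it stands.
- The arm moves only by the tool apply_moves, never from a script. Its argument "moves" is a list of rows, each a list of 5 numbers: the opening, from -1 (shut) to 1 (fully open), then the shift along the tool's x, y, z in m, then the turn about the tool's z in rad. A call has 1 to 12 rows; each row shifts and turns the commanded pose from where the row before left it, along the tool's axes as they then stand; what a row does not reach is not made up. A row lasts 1/12 s, in which the tool goes at most 41.7 mm and 7.16 degrees, less where a joint would pass 70% of its speed; a pose out of reach is approached as far as the arm can. A call with a gripper value outside its range is refused whole. The fingers move at their own pace and stop on an object; "newtons" is the grip in N (left out, the last holds). Time passes only in rows, so rows that do not move let the fingers close. It gives the time, the measured TCP pose, the force and the opening at its end, in the units of the state.
- arm.get_state(): the state, without advancing time (a new reading comes with each control period).
- eyes.grab_frame(name): name is "scene" or "side" or "wrist"; returns a dict with "color" (420x560x3 uint8, red, green, blue), "z_map" (420x560 float32, m along the optical axis (not along the pixel's ray), 0 where there is no reading), "camera_matrix" (3x3 intrinsics, pixels), "k1" (the pictures are not rectified: a ray, as slopes to the right and down, at radius r is drawn at 1 + k1 r^2 times it, then the intrinsics apply), "extrinsics" (4x4, takes a point from camera to world coordinates). Camera axes: x right, y up, looking along -z (the intrinsics and any distortion apply to the point x, -y, -z); pixel columns grow to the right and rows downward; lengths in m; the calibration is good to about 2 mm. A picture is of the moment at which its call begins.
- job.job_done(): hands the job in, once; it reports no verdict.
Trained networks look in a picture, given as the dict that the camera call returned (one of the last four; its "shot" number tells which), for a name from the list of things; names that differ only in an ending like _2 or _b are one class to them, and where a whole thing is asked for, a point or a joint stands for the part that bears it (a point fixed in the world has none). Each returns a list of dicts, best first, with "score" (0 to 1); they miss things now and then, are a little off and sometimes report something else, mostly with a low value. They report only what shows in the picture. A call takes as long as a camera call. They do not tell look-alikes from the thing itself.
- outline_of(label, picture): "region" (420x560 bool, what is visible of it) and "extent" ([left, top, right, bottom] in pixels, round what is visible of it).
The state is a dict: "t": time; "q": joint angles; "qd": joint speeds; "joint_efforts": joint torques, N m; "eef_pos": TCP position; "ee_rot": TCP orientation; "force": force on the tool from outside, world axes, zero at the start; "moment": the same for the moment, N m; "width": finger opening in m.
Only numpy, scipy, OpenCV 4.12 (cv2) and the standard library are available. Lean on these libraries where they do the work, as an engineer would, in place of code of your own. Each camera call takes 0.05 s, during which the arm holds its last target.

## Task

Hang the small wire basket of culture tubes by its handle on the stand's twin hook and let go of it. Then pull the stand's spring plunger fully back by its knob so that the loaded hanger sinks all the way down, and finish while still holding the plunger back. Keep the tubes upright and leave the other things on the bench where they are.

Things in the scene. Friction and masses are not known exactly. Their poses are not given: they have to be found in the camera images.
- basket: the loose wire basket with 2 x 3 capped culture tubes, 65 (x) x 95 (y) mm, 0.36 to 0.56 kg; origin at the centre of its underside, z up. Tube caps end 96 mm above the origin. A rigid bail rises from its two ends: 6 mm uprights at y = +-56 mm and a level handle bar along y, 10 mm thick, its axis 155 mm above the origin
- basket_grip (a point): centre of the basket's handle bar (bar 10 mm thick, 112 mm long along the point's y axis; x and z as the basket). Below the bar is 54 mm of free height down to the tube caps
- stand: the fixed stand, origin on the bench under its sleeve, z up: a flat light base 24 mm high from x = -110 to +60 and y = -60 to +230 mm, and on the origin a 44 mm square upright guide sleeve, 150 mm high. The plunger sticks out of the sleeve towards the stand's -y; the hook arm runs from the sliding column towards +y
- twin_hook: the sliding column with its hook (origin and axes as the stand's when up): a 12 mm round arm along +y, axis 255 mm high, to y = 212 mm, with two 8 mm prongs towards -x at y = 105 and 175. Each runs level to x = -40, dips 8 mm to a valley at x = -60 and rises to a tip at x = -90. Tip tops are 271 mm high, valley undersides 243, top of the 25 mm square column 268
- hook_rest (a point): where the middle of the basket's handle bar comes to rest in the valleys, midway between the prongs; 257 mm above the bench with the hanger up, and moves down with it. Axes as the stand; the resting bar lies along its y. The basket enters from the stand's -x side, bar above the tips and caps below the prongs, then is lowered
- hanger (a joint): how far the column with the hook has sunk, m: 0 = up (locked by the plunger pin, 1 mm play), 0.05 = fully down. It is spring-balanced and damped: empty it stays up, with the basket on and the plunger back it sinks by itself in about 1 to 2 s
- pull_knob: the plunger with its knob, a black cylinder 28 mm in diameter and 28 mm long, lying along the stand's y, axis 105 mm above the bench, free all round, its inner end 20 mm clear of the bushing's face; at rest it spans y = -68 to -96 mm of the stand. Origin as the stand's when the plunger is in
- knob_mid (a point): centre of that knob; axes as the stand. It is pulled towards the stand's -y
- plunger (a joint): how far the plunger is pulled out, m: 0 = pin home in the column's hole, clear of the hole from 0.009, 0.016 = fully back at its stop. The spring pulls it home with 4 N at 0 and 10.4 N at 0.016
- spare_rack: bystander: loose wire rack with 2 x 4 tubes, 64 x 124 x 96 mm, origin under its centre
- jar: bystander: glass jar, 70 mm in diameter, 100 mm high, origin under its centre
- cap_tray: bystander: white open tray of tube caps, 120 x 90 x 45 mm, origin under its centre
There are look-alikes about, which are no part of the job. What is shaped like the basket but red is not meant.

How it is judged:
On the way, in this order (a step that is already met when the one before it is completed fails the run):
1. the basket hangs on both prongs, let go, with the plunger still home (distance between basket_grip and hook_rest below 0.015 m and angle between the y axis of basket_grip and the y axis of hook_rest, either way round below 0.15 rad and contact force between basket and twin_hook above 1.5 N and contact force between basket and the arm below 0.1 N and contact force between basket and the fingers below 0.1 N and value of joint plunger below 0.004 m), for 0.2 s.
2. the plunger is pulled back by its knob (value of joint plunger above 0.012 m and contact force between pull_knob and the fingers above 1 N), for 0.2 s.
At the end, for the whole second after the job is handed in: fingers hold the plunger at least 12 of 16 mm out; the hanger has sunk at least 44 of 50 mm; the basket hangs still, upright (0.25 rad), handle in both prongs (within 15 mm and 0.15 rad of the rest place), untouched by the robot, underside over 40 mm above the bench (clear of the 24 mm base) (all of step 2 and value of joint hanger above 0.044 m and distance between basket_grip and hook_rest below 0.015 m and angle between the y axis of basket_grip and the y axis of hook_rest, either way round below 0.15 rad and contact force between basket and twin_hook above 1.5 N and height (world z) of basket above 0.04 m and contact force between basket and the arm below 0.1 N and contact force between basket and the fingers below 0.1 N and angle between basket's own z axis and vertical below 0.25 rad and linear speed of basket below 0.05 m/s); the arm keeps its last pose, push and grip.
It fails at once if the basket of tubes is tipped more than 0.7 rad (angle between basket's own z axis and vertical above 0.7 rad).
It fails at once if the spare rack is moved more than 30 mm (distance of spare_rack from where it was at the start of the episode above 0.03 m).
It fails at once if the jar is moved more than 30 mm (distance of jar from where it was at the start of the episode above 0.03 m).
It fails at once if the cap tray is moved more than 30 mm (distance of cap_tray from where it was at the start of the episode above 0.03 m).
It also fails if it takes over 58 s, if anything falls off the work surface, if the arm or the gripper's body presses on something with over 40 N, if the wrist force passes 120 N, or if a joint passes its speed limit or range.

## Working session

There is one attempt and no reset: what is moved stays moved. The work goes in short steps, Python scripts to look and compute and a tool call to move; the robot and the scene stay as the last step left them, time stands still between calls to the robot, and variables do not carry over. Pictures are saved under pics/ and viewed, and the job is handed in when it is done.

Besides the shell and the picture viewer there is one more tool, called after "Emit:" as name([rows], argument=value, ...), one row to a line, values as JSON. apply_moves: Moves the arm, as the interface text tells. Its arguments: {"type":"object","properties":{"moves":{"type":"array","items":{"type":"array","items":{"type":"number"}}},"newtons":{"type":"number"}},"required":["moves"]}

```bash
mkdir -p pics
cat > h.py <<'E'
import numpy as np, cv2
from station import arm, eyes, job, outline_of
def pts(f):
    K=np.array(f["camera_matrix"]);z=f["z_map"];k1=f["k1"]
    v,u=np.mgrid[0:z.shape[0],0:z.shape[1]].astype(float)
    xd=(u-K[0,2])/K[0,0]; yd=(v-K[1,2])/K[1,1]
    x,y=xd.copy(),yd.copy()
    for _ in range(8):
        r2=x*x+y*y; x=xd/(1+k1*r2); y=yd/(1+k1*r2)
    E=np.array(f["extrinsics"])
    P=np.stack([x*z,-y*z,-z],-1)@E[:3,:3].T+E[:3,3]
    P[z<=0]=np.nan
    return P
def save(f,n,crop=None,s=1):
    im=f["color"][:,:,::-1]
    if crop: a,b,c,d=crop; im=im[b:d,a:c]
    im=cv2.resize(im,None,fx=s,fy=s,interpolation=cv2.INTER_CUBIC)
    cv2.imwrite("pics/"+n,im)
E
python3 - <<'E'
from h import *
s=arm.get_state();print(s)
for n in ["scene","side","wrist"]:
    f=eyes.grab_frame(n);save(f,n+"0.png",s=1.4)
    np.savez("f_"+n+".npz",P=pts(f),c=f["color"])
    for l in ["basket","stand","twin_hook","pull_knob","spare_rack","jar","cap_tray"]:
        for d in outline_of(l,f):
            P=pts(f)[d["region"]]
            print(n,l,round(d["score"],2),d["extent"],np.round(np.nanmedian(P,0),3), np.round(np.nanpercentile(P,2,axis=0),3),np.round(np.nanpercentile(P,98,axis=0),3))
E
```

```text
{'t': 0.0, 'q': array([ 2.88097291e-01,  3.59403212e-01,  1.10280995e-02, -3.79834831e-04,
       -1.22408454e+00, -2.88084066e-01]), 'qd': array([ 0.00032882, -0.00011104,  0.0012131 , -0.00049595,  0.00072251,
       -0.00262521]), 'joint_efforts': array([-8.00930356e-04, -5.82726967e+01,  2.93058443e+01,  6.99745238e+00,
        6.93249181e-03, -2.06530804e-04]), 'eef_pos': array([ 6.74494330e-01, -2.28513224e-05,  2.25593389e-01]), 'ee_rot': array([ 3.13989641e+00, -1.30279528e-04, -1.57091236e+00]), 'force': array([-0.12012913, -0.15894644, -0.82097587]), 'moment': array([-0.00685914,  0.02882561,  0.0201375 ]), 'width': 0.08750149119714741}
scene basket 0.88 [290.9, 127.8, 321.7, 178.9] [0.349 0.127 0.082] [ 0.281  0.109 -0.002] [0.395 0.166 0.16 ]
scene basket 0.83 [363.3, 157.4, 407.9, 199.9] [0.515 0.309 0.084] [ 0.478  0.26  -0.001] [0.547 0.357 0.16 ]
scene stand 0.79 [256.6, 191.7, 372.0, 301.7] [ 0.657 -0.064  0.024] [ 0.549 -0.156  0.011] [0.707 0.124 0.267]
scene twin_hook 0.58 [288.3, 192.4, 368.8, 255.9] [ 0.652 -0.077  0.25 ] [ 0.521 -0.093  0.002] [0.663 0.124 0.27
[... 1792 characters left out ...]
2] [0.701 0.138 0.27 ]
wrist stand 0.3 [286.7, 0.6, 319.7, 62.9] [ 0.652 -0.155  0.116] [ 0.639 -0.174  0.101] [ 0.666 -0.13   0.121]
wrist twin_hook 0.81 [296.0, 71.1, 386.4, 317.2] [ 0.648 -0.07   0.263] [ 0.636 -0.09   0.197] [0.661 0.013 0.27 ]
wrist pull_knob 0.93 [284.9, 0.0, 320.1, 62.5] [ 0.652 -0.155  0.117] [ 0.639 -0.172  0.106] [ 0.666 -0.13   0.121]
wrist spare_rack 0.27 [294.8, 71.2, 384.4, 318.3] [ 0.648 -0.07   0.263] [ 0.634 -0.09   0.15 ] [0.661 0.014 0.27 ]
wrist jar 0.49 [246.3, 0.0, 399.0, 318.6] [ 0.649 -0.048  0.026] [ 0.54  -0.161  0.022] [0.701 0.095 0.27 ]
wrist cap_tray 0.38 [386.7, 386.6, 406.1, 413.8] [0.512 0.278 0.063] [ 0.501 -0.016  0.043] [0.651 0.295 0.336]
```

View pics/scene0.png

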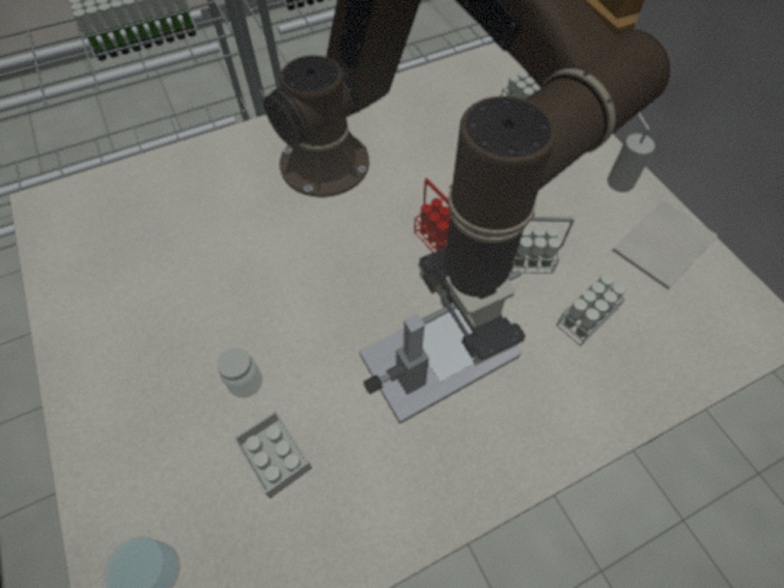

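View pics/side0.png

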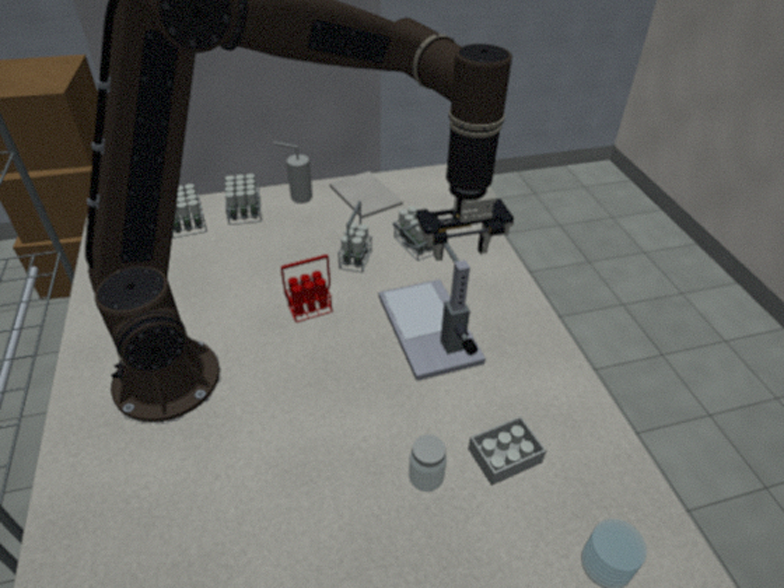

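View pics/wrist0.png

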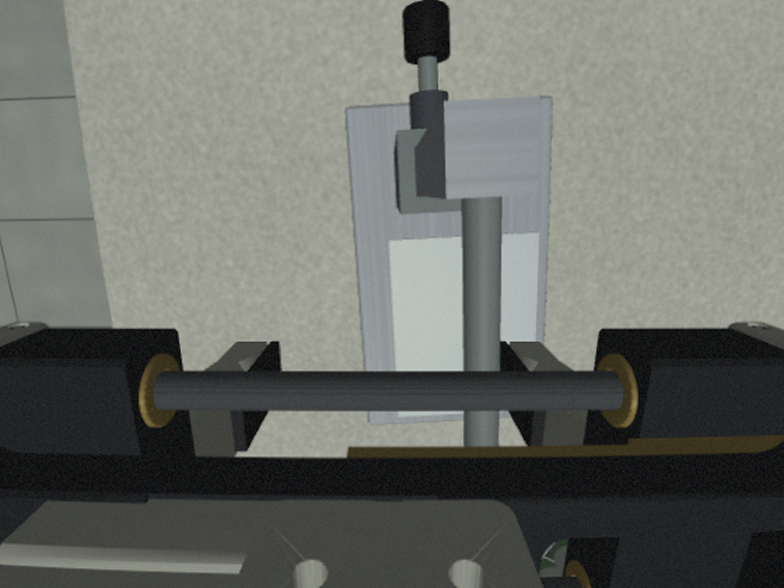

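Two bail-handled candidates are visible in the raw scene view. One is red, at about (306,153), and is a look-alike. The other is grey, at about (385,178), near world (0.515, 0.31), and is the one meant. The stand is at about (0.65, -0.07) with its arm towards +y, and that arm currently lies between my open fingers, so my first move has to be straight up.

Run:
```python
from h import *
import numpy as np
for n in ["scene","side","wrist"]:
    d=np.load(f"f_{n}.npz");P=d["P"].reshape(-1,3)
    m=(abs(P[:,2]-.024)<.006)&(P[:,0]>.5)&(P[:,0]<.76)&(P[:,1]>-.2)&(P[:,1]<.22)
    q=P[m][:,:2]
    # keep dense
    r=cv2.minAreaRect((q*1000).astype(np.float32));print(n,m.sum(),r, np.round(np.median(P[m],0),3))
    m=(P[:,2]>.25)&(P[:,2]<.275)&(P[:,0]>.5)&(P[:,0]<.72)&(P[:,1]>-.12)&(P[:,1]<.15)
    q=P[m]
    c=q[(q[:,1]<-.03)&(q[:,2]>.262)]
    print(' coltop',len(c),cv2.minAreaRect((c[:,:2]*1000).astype(np.float32)),c.mean(0))
    m=(P[:,2]>.098)&(P[:,2]<.125)&(P[:,0]>.6)&(P[:,0]<.7)&(P[:,1]>-.19)&(P[:,1]<-.12)
    q=P[m]; print(' knob',len(q),q.min(0),q.max(0))
    m=(P[:,2]>.151)&(P[:,2]<.167)&(P[:,0]>.44)&(P[:,0]<.6)&(P[:,1]>.22)&(P[:,1]<.42)
    q=P[m];print(' bar',len(q))
    if len(q)>5: print(cv2.minAreaRect((q[:,:2]*1000).astype(np.float32)),q.mean(0))
f=eyes.grab_frame("scene");save(f,"crop0.png",(230,120,460,310),3.4)
```

```text
scene 3057 ((620.60205078125, 3.2830657958984375), (170.3346710205078, 290.0951232910156), 3.069162607192993) [ 0.648 -0.017  0.022]
 coltop 134 ((649.2230834960938, -65.12237548828125), (25.553417205810547, 55.907928466796875), 1.1926507949829102) [ 0.65022247 -0.079199    0.26725375]
 knob 198 [ 0.64056054 -0.1760333   0.10006641] [ 0.66840835 -0.12000354  0.124208  ]
 bar 107
((509.77520751953125, 318.8976745605469), (89.06757354736328, 12.09029483795166), 60.896568298339844) [0.51068653 0.31974843 0.15791968]
side 2392 ((616.5432739257812, 4.5559539794921875), (170.25485229492188, 294.28143310546875), 3.1771702766418457) [0.598 0.004 0.023]
 coltop 58 ((646.4664916992188, -80.88768768310547), (27.755281448364258, 24.854082107543945), 9.142854690551758) [ 0.64593237 -0.08121529  0.26530355]
 knob 137 [ 0.63711438 -0.17622425  0.09829004] [ 0.66357819 -0.12072892  0.12161723]
 bar 57
((498.5545654296875, 307.10955810546875), (112.50886535644531, 9.707480430603027), 61.76761245727539) [0.49725492 0.30324274 0.15535776]
wrist 15842 ((617.7379760742188, 4.7817840576171875), (170.85662841796875, 290.4328308105469), 3.202761650085449) [ 0.648 -0.005  0.024]
 coltop 5284 ((646.5247802734375, -60.60526657104492), (25.71638298034668, 61.21910858154297), 3.2728660106658936) [ 0.64788292 -0.07621789  0.26839513]
 knob 1940 [ 0.6380053  -0.17436602  0.09817786] [ 0.66668305 -0.12002581  0.1220357 ]
 bar 0
```

View pics/crop0.png

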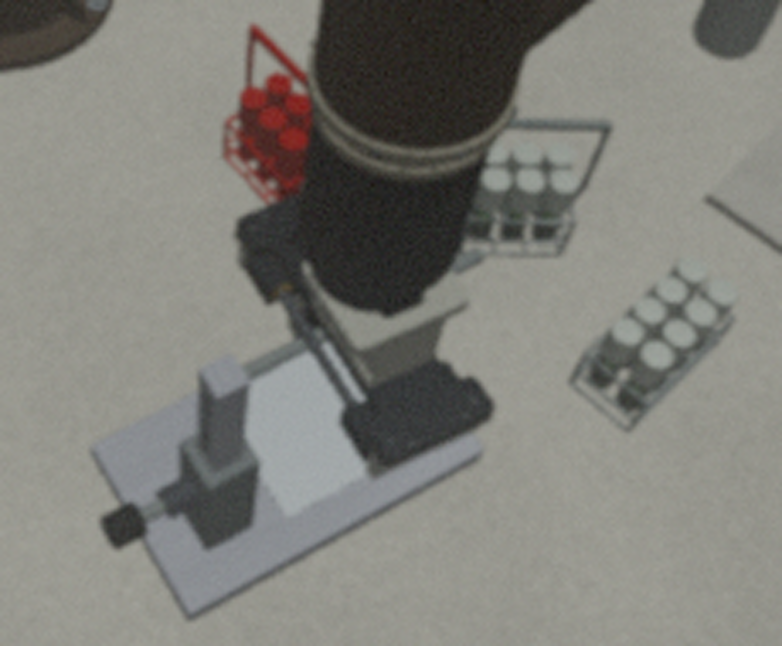

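The crop confirms it: the grey bailed basket is at crop (510-610, 120-250). The unbailed rack at (655,340) is the spare rack. The stand fit agrees across all three views: origin (0.6475, -0.079), yaw +0.055. I'll go straight up, then over the basket.

Emit:
apply_moves([
  [1,0,0,-0.03,0],
  [1,0,0,-0.03,0],
  [1,0,0,-0.03,0],
  [1,0,0,-0.02,0],
  [1,0,0,0,0],
])

```text
t: 1.67
eef_pos: [0.6767, -0.0003, 0.3425]
ee_rot: [-3.133, 0.0, -1.571]
force: [0.6, 0.3, -0.4]
width: 0.0876
```

Emit:
apply_moves([
  [1,-0.031,0.017,0,0],
  [1,-0.031,0.017,0,0],
  [1,-0.031,0.017,0,0],
  [1,-0.031,0.017,0,0],
  [1,-0.031,0.017,0,0],
  [1,-0.031,0.017,0,0],
  [1,-0.031,0.017,0,0],
  [1,-0.031,0.017,0,0],
  [1,-0.031,0.017,0,0],
  [1,-0.031,0.017,0,0],
  [1,0,0,0,0],
  [1,0,0,0,0],
])

```text
t: 2.67
eef_pos: [0.5039, 0.3116, 0.3363]
ee_rot: [3.141, -0.0, -1.568]
force: [1.5, -0.6, 0.7]
width: 0.0877
```

Emit:
apply_moves([
  [1,0,0,0,0.12],
  [1,0,0,0,0.12],
  [1,0,0,0,0.12],
  [1,0,0,0,0.12],
  [1,0,0,0,0],
  [1,0,0,0,0],
  [1,0,0,0,0],
])

```text
t: 3.25
eef_pos: [0.5053, 0.3094, 0.3365]
ee_rot: [-3.142, -0.0, -2.048]
force: [0.2, 0.3, 0.1]
width: 0.0875
```

Run:
```python
from h import *
s=arm.get_state();print(s["eef_pos"],s["ee_rot"],s["t"])
for n in ["wrist","side","scene"]:
    f=eyes.grab_frame(n);save(f,n+"1.png",s=1.4)
    A=pts(f)
    np.savez("g_"+n+".npz",P=A,c=f["color"])
    P=A.reshape(-1,3)
    m=(P[:,2]>.150)&(P[:,2]<.165)&(P[:,0]>.44)&(P[:,0]<.6)&(P[:,1]>.22)&(P[:,1]<.42)
    q=P[m];print(n,' bar',len(q))
    if len(q)>5: print(cv2.minAreaRect((q[:,:2]*1000).astype(np.float32)),q.mean(0))
```

```text
[0.50525623 0.30942876 0.33654233] [-3.14156575e+00 -5.45473929e-06 -2.04757025e+00] 3.25
wrist  bar 843
((500.6455993652344, 309.57281494140625), (117.52532958984375, 10.006404876708984), 61.65432357788086) [0.49915348 0.30673456 0.15992267]
side  bar 60
((498.0131530761719, 304.7729187011719), (111.66749572753906, 10.589694023132324), 61.787845611572266) [0.49653524 0.30155455 0.15539272]
scene  bar 139
((503.37969970703125, 307.17730712890625), (116.65200805664062, 10.271751403808594), 61.44806671142578) [0.50505919 0.30865973 0.15803191]
```

View pics/wrist1.png

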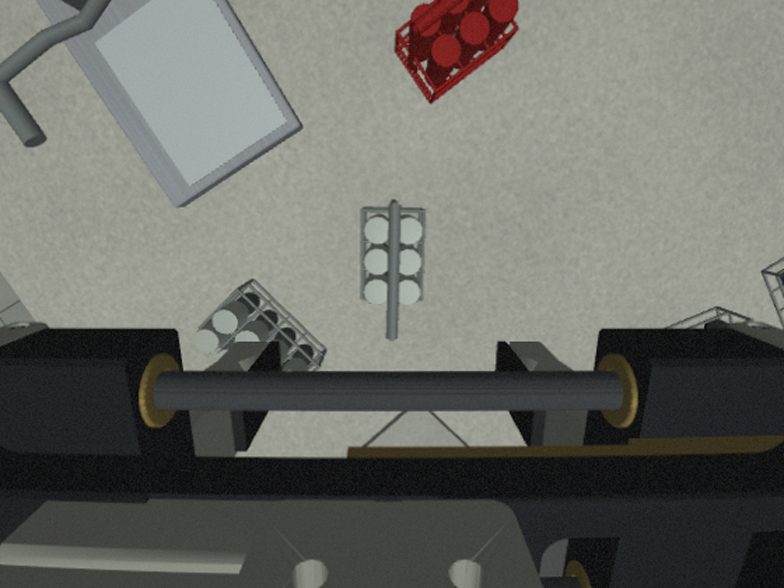

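View pics/scene1.png

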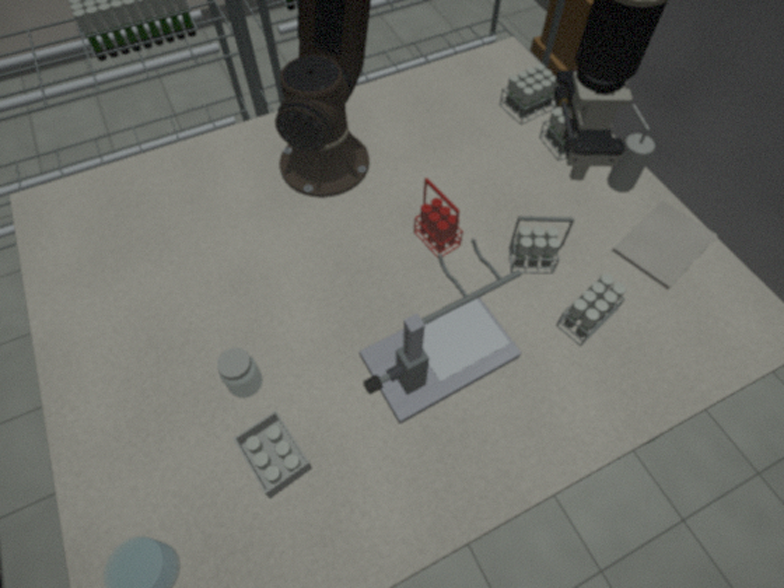

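Wrist view: the grey basket is unobstructed, with its bar running from (394,203) to (392,338). The bar centre is about (0.5005, 0.307) in all views, at 61.6° and 0.155 high. Descending to grasp, and checking the prongs from the cloud.

Run:
```python
import numpy as np
for n in ["wrist","side","scene"]:
    P=np.load(f"g_{n}.npz")["P"].reshape(-1,3)
    c,s=np.cos(.055),np.sin(.055)
    d=P-[.6475,-.079,0]
    L=np.c_[c*d[:,0]+s*d[:,1],-s*d[:,0]+c*d[:,1],d[:,2]]
    m=(L[:,2]>.238)&(L[:,2]<.275)&(L[:,0]>-.11)&(L[:,0]<-.02)&(L[:,1]>.07)&(L[:,1]<.23)
    q=L[m];print(n,len(q))
    for a,b in((.07,.14),(.14,.23)):
        r=q[(q[:,1]>a)&(q[:,1]<b)]
        if len(r)<5: continue
        print(np.round(np.median(r,0),3),'x min',r[:,0].min().round(3))
        for x in np.arange(-.1,-.02,.01):
            w=r[abs(r[:,0]-x)<.005]
            if len(w):print('  ',x.round(3),len(w),w[:,2].max().round(3),w[:,1].mean().round(3))
    m=(L[:,2]>.25)&(L[:,2]<.265)&(abs(L[:,0])<.015)&(L[:,1]>.03)&(L[:,1]<.23)
    r=L[m]; 
    if len(r)>10:print('arm fit',np.polyfit(r[:,1],r[:,0],1),r[:,1].max())
```

```text
wrist 1000
[-0.048  0.178  0.256] x min -0.08
   -0.08 35 0.258 0.179
   -0.07 156 0.258 0.178
   -0.06 171 0.256 0.177
   -0.05 195 0.259 0.177
   -0.04 192 0.262 0.177
   -0.03 165 0.262 0.177
arm fit [ 0.23016851 -0.04914241] 0.21370644519661686
side 128
[-0.06   0.102  0.253] x min -0.095
   -0.09 10 0.267 0.102
   -0.08 10 0.259 0.103
   -0.07 8 0.252 0.102
   -0.06 9 0.25 0.102
   -0.05 8 0.254 0.103
   -0.04 7 0.254 0.103
   -0.03 9 0.259 0.103
[-0.058  0.172  0.253] x min -0.095
   -0.1 1 0.266 0.17
   -0.09 8 0.27 0.171
   -0.08 9 0.26 0.172
   -0.07 8 0.256 0.171
   -0.06 8 0.251 0.171
   -0.05 9 0.258 0.172
   -0.04 7 0.257 0.173
   -0.03 9 0.259 0.172
arm fit [-0.00534423 -0.00331977] 0.2093543822168761
scene 185
[-0.06   0.102  0.257] x min -0.091
   -0.09 8 0.272 0.103
   -0.08 17 0.274 0.103
   -0.07 16 0.26 0.103
   -0.06 14 0.256 0.103
   -0.05 10 0.258 0.102
   -0.04 11 0.259 0.102
   -0.03 12 0.26 0.103
[-0.061  0.172  0.257] x min -0.09
   -0.09 7 0.272 0.173
   -0.08 17 0.27 0.173
   -0.07 15 0.258 0.173
   -0.06 13 0.254 0.173
   -0.05 9 0.257 0.172
   -0.04 12 0.262 0.173
   -0.03 13 0.259 0.173
arm fit [-0.00614335  0.00305265] 0.21110683579453213
```

Emit:
apply_moves([
  [1,0.0045,0.0033,0.033,0.019],
  [1,0,0,0.033,0],
  [1,0,0,0.033,0],
  [1,0,0,0.033,0],
  [1,0,0,0,0],
  [1,0,0,0,0],
  [1,0,0,0,0],
])

```text
t: 3.98
eef_pos: [0.501, 0.3082, 0.2066]
ee_rot: [-3.14, 0.002, -2.069]
force: [-0.3, -0.2, 0.1]
width: 0.0877
```

Emit:
apply_moves([
  [1,0,0,0.03,0],
  [1,0,0,0.025,0],
  [1,0,0,0.015,0],
  [1,0,0,0,0],
  [1,0,0,0,0],
])

```text
t: 4.4
eef_pos: [0.5009, 0.3083, 0.1365]
ee_rot: [-3.141, 0.002, -2.069]
force: [-0.1, 0.1, -0.2]
width: 0.0874
```

Emit:
apply_moves([
  [-1,0,0,0,0],
  [-1,0,0,0,0],
  [-1,0,0,0,0],
  [-1,0,0,0,0],
  [-1,0,0,0,0],
  [-1,0,0,0,0],
  [-1,0,0,0,0],
  [-1,0,0,0,0],
  [-1,0,0,0,0],
  [-1,0,0,0,0],
  [-1,0,0,0,0],
  [-1,0,0,0,0],
], newtons=40)

```text
t: 5.4
eef_pos: [0.5, 0.3075, 0.1345]
ee_rot: [-3.142, -0.0, -2.07]
force: [0.3, -0.3, 0.8]
width: 0.0132
```

Run:
```python
from h import *
s=arm.get_state();print(s["eef_pos"],s["ee_rot"],s["t"],s["width"])
f=eyes.grab_frame("side");save(f,"side2.png",(190,100,340,230),4)
f=eyes.grab_frame("scene");save(f,"scene2.png",(300,100,450,230),4)
```

```text
[0.4999909  0.30752147 0.13451723] [-3.14158640e+00 -7.72646096e-05 -2.06982714e+00] 5.4 0.01322583029545981
```

View pics/side2.png

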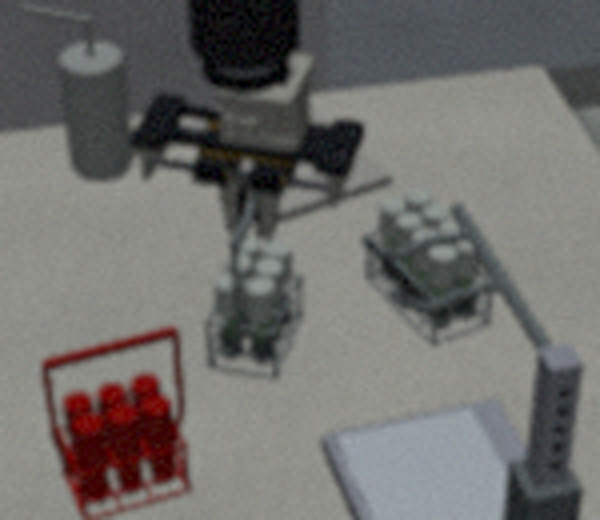

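The fingers are around the bar at crop (245,205). The width reads 13 mm and may still be closing, so I'll wait briefly and then lift.

Emit:
apply_moves([
  [-1,0,0,0,0],
  [-1,0,0,0,0],
  [-1,0,0,0,0],
  [-1,0,0,0,0],
  [-1,0,0,0,0],
])

```text
t: 5.92
eef_pos: [0.4999, 0.3076, 0.1345]
ee_rot: [3.141, -0.0, -2.07]
force: [-1.7, 0.8, 0.2]
width: 0.0089
```

Emit:
apply_moves([
  [-1,0,0,-0.01,0],
  [-1,0,0,-0.015,0],
  [-1,0,0,-0.025,0],
  [-1,0,0,-0.025,0],
  [-1,0,0,-0.025,0],
  [-1,0,0,-0.025,0],
  [-1,0,0,-0.01,0],
  [-1,0,0,0,0],
  [-1,0,0,0,0],
  [-1,0,0,0,0],
])

```text
t: 6.75
eef_pos: [0.499, 0.3069, 0.2674]
ee_rot: [3.14, -0.003, -2.07]
force: [-0.2, -0.4, -5.0]
width: 0.0087
```

Run:
```python
from h import *
s=arm.get_state();print(s["eef_pos"],s["ee_rot"],s["t"],s["width"],s["force"],s["moment"])
f=eyes.grab_frame("side");save(f,"side3.png",(190,80,340,230),4)
```

```text
[0.49900164 0.30685081 0.26744997] [ 3.14008819e+00 -2.96949706e-03 -2.07012735e+00] 6.75 0.008734716155204861 [-0.22284227 -0.38756088 -4.9858013 ] [-0.06849509 -0.01433451 -0.01449809]
```

View pics/side3.png

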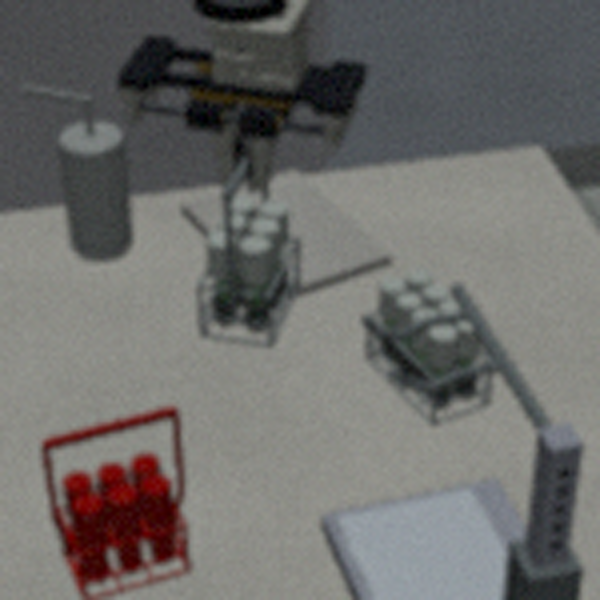

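Lifted and upright, with 5 N of load. Next I'll turn to align with the stand and travel to a staging point in front of the prongs, clear of the red basket.

Emit:
apply_moves([
  [-1,0,0,0,-0.09],
  [-1,0,0,0,-0.09],
  [-1,0,0,0,-0.09],
  [-1,0,0,0,-0.09],
  [-1,0,0,0,-0.09],
  [-1,0,0,0,-0.09],
  [-1,0,0,0,-0.014],
  [-1,0,0,0,0],
])

```text
t: 7.47
eef_pos: [0.4996, 0.3072, 0.2682]
ee_rot: [3.14, -0.002, -1.517]
force: [0.5, -0.6, -4.3]
width: 0.0088
```

Emit:
apply_moves([
  [-1,0.015,0.001,0,0],
  [-1,0.025,0.0013,0,0],
  [-1,0.025,0.0013,0,0],
  [-1,0.025,0.0013,0,0],
  [-1,0.025,0.0013,0,0],
  [-1,0.025,0.0013,0,0],
  [-1,0.025,0.0013,0,0],
  [-1,0.025,0.0013,0,0],
  [-1,0.025,0.0013,0,0],
  [-1,0.02,0.0007,0,0],
  [-1,0.014,0.0005,0,0],
  [-1,0,0,0,0],
])

```text
t: 8.47
eef_pos: [0.5004, 0.0555, 0.2693]
ee_rot: [3.141, -0.001, -1.521]
force: [0.1, -0.0, -3.1]
width: 0.0087
```

Emit:
apply_moves([
  [-1,0,0,0,0],
  [-1,0,0,0,0],
  [-1,0,0,0,0],
])

```text
t: 8.72
eef_pos: [0.501, 0.0586, 0.2694]
ee_rot: [3.141, -0.0, -1.516]
force: [0.1, 0.3, -3.7]
width: 0.0084
```

Run:
```python
from h import *
s=arm.get_state();print(s["eef_pos"],s["ee_rot"],s["t"],s["width"],s["force"],s["moment"])
for n in ["side","scene","wrist"]:
    f=eyes.grab_frame(n);save(f,n+"4.png",s=1.4)
    if n=="scene": save(f,"scene4c.png",(240,100,400,260),3.7)
    if n=="side": save(f,"side4c.png",(200,90,360,250),3.7)
    A=pts(f);np.savez("k_"+n+".npz",P=A,c=f["color"])
    P=A.reshape(-1,3);t=s["eef_pos"]
    m=(P[:,2]>t[2]+.012)&(P[:,2]<t[2]+.032)&(abs(P[:,0]-t[0])<.012)&(abs(P[:,1]-t[1])<.07)
    q=P[m];print(n,len(q))
    if len(q)>5:print(np.round(q.min(0),3),np.round(q.max(0),3),np.round(np.polyfit(q[:,1],q[:,0],1),3))
```

```text
[0.50104115 0.05858628 0.26939624] [ 3.14138150e+00 -2.89452732e-05 -1.51625830e+00] 8.7167 0.008446298004531208 [ 0.14947227  0.29114925 -3.74018998] [ 0.02823044 -0.06676855 -0.049636  ]
side 84
[0.489 0.001 0.281] [0.512 0.078 0.301] [0.008 0.501]
scene 74
[0.49  0.    0.282] [0.513 0.049 0.297] [-0.04   0.507]
wrist 2988
[0.489 0.002 0.281] [0.513 0.084 0.301] [-0.058  0.505]
```

View pics/scene4c.png

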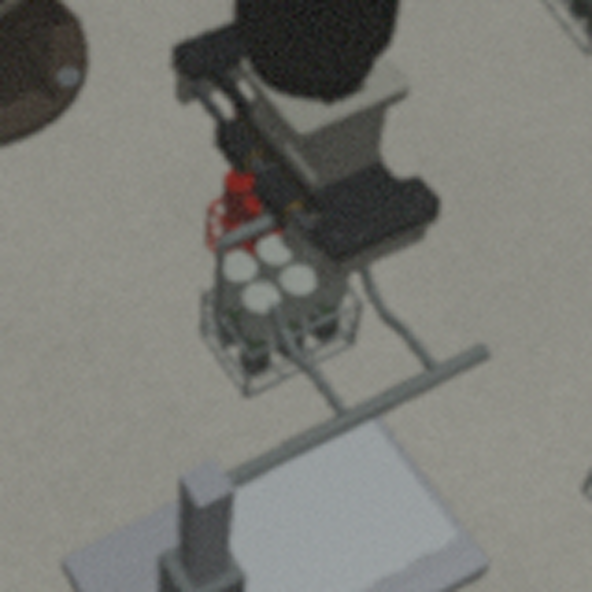

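View pics/side4c.png

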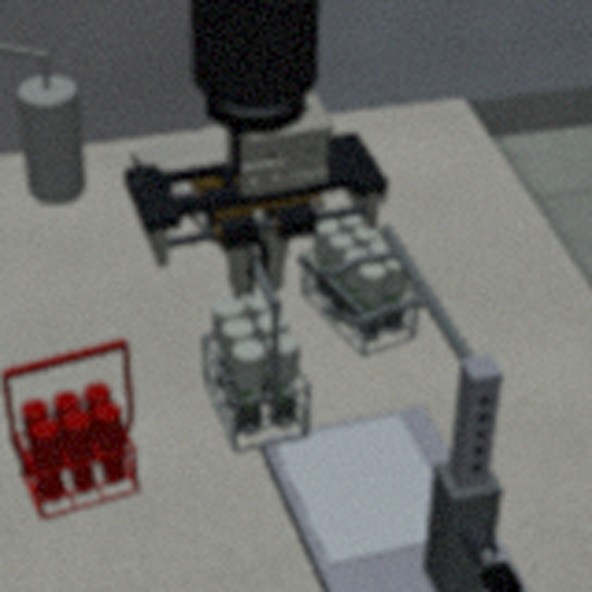

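View pics/wrist4.png

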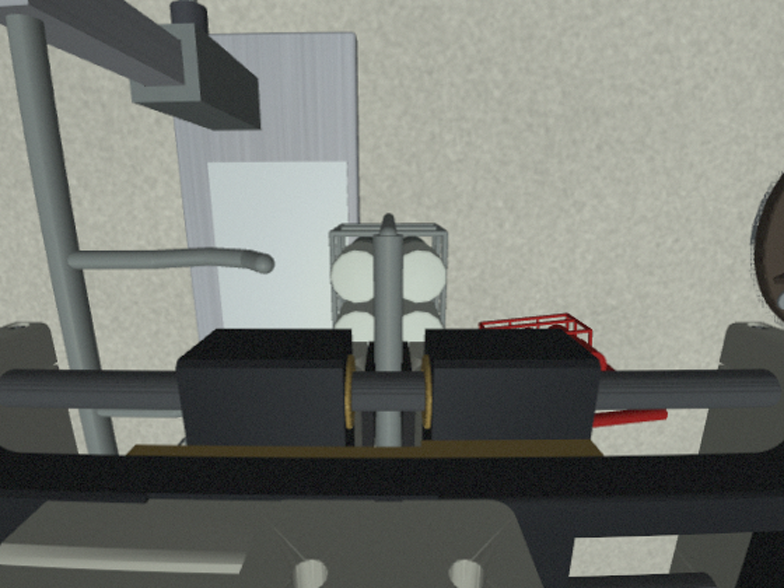

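The basket hangs straight in the grip. The near prong, tip at wrist pixel (265,263), falls within the bail's span. Checking the bar height against the prongs before entering.

Run:
```python
import numpy as np
for n in ["wrist","side","scene"]:
    P=np.load(f"k_{n}.npz")["P"].reshape(-1,3)
    m=(P[:,2]>.27)&(P[:,2]<.31)&(abs(P[:,0]-.503)<.014)&(P[:,1]<.035)&(P[:,1]>.008)
    q=P[m];print(n,len(q),'bar z top',np.round(np.percentile(q[:,2],[5,50,95]),3) if len(q) else '')
    m=(P[:,2]>.18)&(P[:,2]<.26)&(abs(P[:,0]-.503)<.04)&(abs(P[:,1]-.058)<.05)
    q=P[m];print('  caps',len(q),np.round(np.percentile(q[:,2],[50,80,95]),3))
```

```text
wrist 1216 bar z top [0.292 0.295 0.297]
  caps 4284 [0.231 0.232 0.233]
side 20 bar z top [0.287 0.291 0.293]
  caps 508 [0.218 0.228 0.231]
scene 44 bar z top [0.29  0.294 0.296]
  caps 697 [0.219 0.23  0.232]
```

Emit:
apply_moves([
  [-1,0.003,-0.01,0,0],
  [-1,0.0024,-0.015,0,0],
  [-1,0,-0.015,0,0],
  [-1,0,-0.015,0,0],
  [-1,0,-0.012,0,0],
  [-1,0,-0.008,0,0],
  [-1,0,-0.004,0,0],
  [-1,0,0,0,0],
  [-1,0,0,0,0],
  [-1,0,0,0,0],
  [-1,0,0,0,0],
])

```text
t: 9.78
eef_pos: [0.5798, 0.0571, 0.2699]
ee_rot: [-3.141, 0.0, -1.516]
force: [-0.1, 0.1, -4.7]
width: 0.0087
```

Run:
```python
from h import *
s=arm.get_state();print(s["eef_pos"],s["ee_rot"],s["t"],s["width"],s["force"],s["moment"])
f=eyes.grab_frame("scene");save(f,"scene5c.png",(260,130,400,250),4.2)
f=eyes.grab_frame("side");save(f,"side5c.png",(220,110,360,230),4.2)
```

```text
[0.5797756  0.05712428 0.26988377] [-3.14125551e+00  1.86648141e-04 -1.51562078e+00] 9.7833 0.008659327737313883 [-0.07023224  0.08049593 -4.7004882 ] [-0.06854552  0.03387045  0.0112104 ]
```

View pics/scene5c.png

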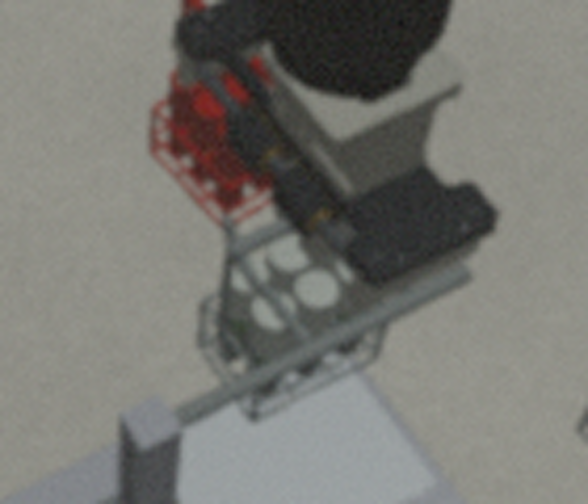

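View pics/side5c.png

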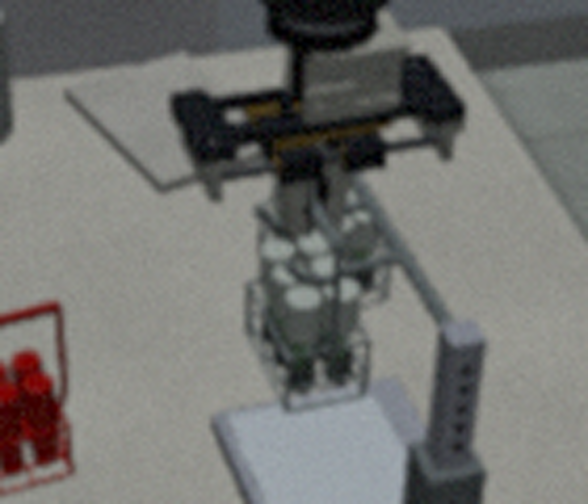

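The prongs lie between bar and caps as intended. Lowering 33 mm.

Emit:
apply_moves([
  [-1,0,0,0.008,0],
  [-1,0,0,0.008,0],
  [-1,0,0,0.007,0],
  [-1,0,0,0.004,0],
  [-1,0,0,0.002,0],
  [-1,0,0,0.002,0],
  [-1,0,0,0.002,0],
  [-1,0,0,0,0],
  [-1,0,0,0,0],
  [-1,0,0,0,0],
])

```text
t: 10.72
eef_pos: [0.5804, 0.0572, 0.2368]
ee_rot: [-3.141, 0.0, -1.516]
force: [0.4, 0.1, -4.0]
width: 0.0088
```

Emit:
apply_moves([
  [-1,0,0,0.001,0],
  [-1,0,0,0.001,0],
  [-1,0,0,0,0],
  [-1,0,0,0,0],
  [-1,0,0,0,0],
])

```text
t: 11.13
eef_pos: [0.5805, 0.0571, 0.235]
ee_rot: [-3.141, 0.0, -1.516]
force: [0.0, 0.8, -0.0]
width: 0.0087
```

The load is on the prongs. Opening partly to 30 mm so the +x finger stays clear of the hook arm.

Emit:
apply_moves([
  [-0.32,0,0,0,0],
  [-0.32,0,0,0,0],
  [-0.32,0,0,0,0],
  [-0.32,0,0,0,0],
  [-0.32,0,0,0,0],
  [-0.32,0,0,0,0],
  [-0.32,0,0,0,0],
])

```text
t: 11.72
eef_pos: [0.5803, 0.0571, 0.2346]
ee_rot: [-3.142, -0.0, -1.516]
force: [-0.2, 0.1, -0.0]
width: 0.0299
```

Emit:
apply_moves([
  [-0.32,0,0,-0.01,0],
  [-0.32,0,0,-0.02,0],
  [-0.32,0,0,-0.03,0],
  [-0.32,0,0,-0.03,0],
  [-0.32,0,0,-0.03,0],
  [-0.32,0,0,0,0],
  [-0.32,0,0,0,0],
  [-0.32,0,0,0,0],
])

```text
t: 12.38
eef_pos: [0.58, 0.0572, 0.3547]
ee_rot: [-3.141, 0.0, -1.516]
force: [-0.3, 1.0, -0.1]
width: 0.0297
```

Run:
```python
from h import *
s=arm.get_state();print(s["eef_pos"],s["ee_rot"],s["t"],s["width"],s["force"])
for n in ["wrist","side","scene"]:
    f=eyes.grab_frame(n);save(f,n+"6.png",s=1.4)
    if n=="scene": save(f,"scene6c.png",(240,110,400,270),3.7)
    P=pts(f).reshape(-1,3)
    c,sn=np.cos(.055),np.sin(.055)
    d=P-[.6475,-.079,0]
    L=np.c_[c*d[:,0]+sn*d[:,1],-sn*d[:,0]+c*d[:,1],d[:,2]]
    m=(L[:,2]>.25)&(L[:,2]<.27)&(abs(L[:,0]+.06)<.012)&(abs(L[:,1]-.14)<.065)&(abs(abs(L[:,1]-.14)-.035)>.008)
    q=L[m];print(n,len(q),np.round(np.median(q,0),3),np.round(q.min(0),3),np.round(q.max(0),3))
```

```text
[0.58001751 0.05720877 0.35470987] [-3.14142603e+00  4.81907953e-04 -1.51578894e+00] 12.3833 0.029707957387474924 [-0.34322799  0.96192466 -0.14984055]
wrist 850 [-0.059  0.134  0.261] [-0.064  0.083  0.252] [-0.054  0.187  0.263]
side 62 [-0.062  0.134  0.256] [-0.066  0.079  0.252] [-0.055  0.197  0.261]
scene 120 [-0.056  0.133  0.259] [-0.063  0.081  0.251] [-0.051  0.196  0.263]
```

View pics/scene6c.png

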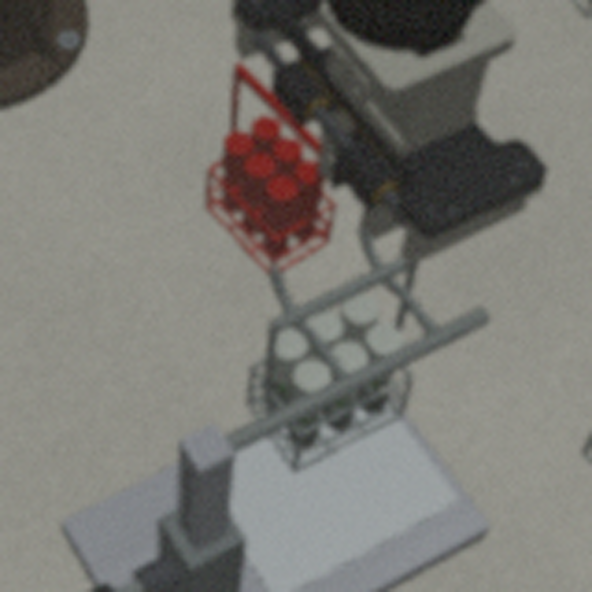

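View pics/wrist6.png

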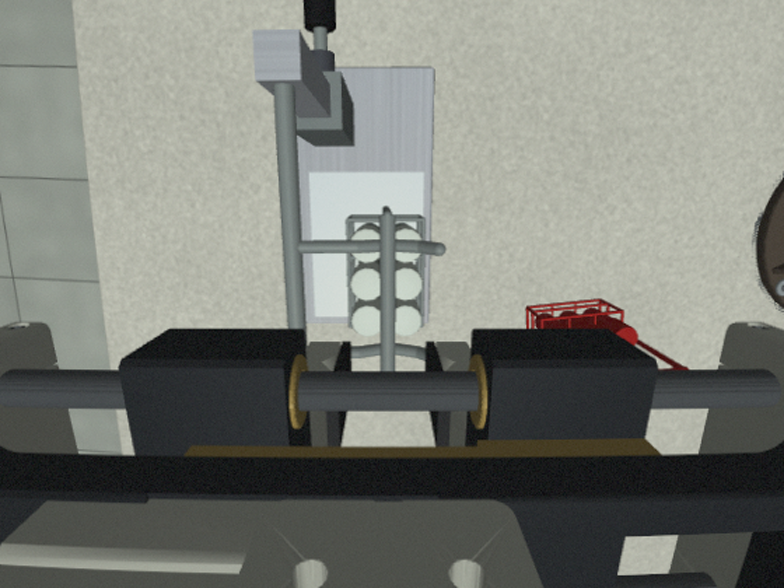

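Both prongs carry the bar: in stand axes it is centred at x -0.059, y 0.139, and the arm is clear of it. Now going above the knob, over the column top.

Emit:
apply_moves([
  [1,0.02,-0.0055,0,0],
  [1,0.03,-0.008,0,0],
  [1,0.03,-0.008,0,0],
  [1,0.03,-0.008,0,0],
  [1,0.03,-0.008,0,0],
  [1,0.03,-0.008,0,0],
  [1,0.03,-0.008,0,0],
  [1,0.0216,-0.0065,0,0],
  [1,0,0,0,0],
  [1,0,0,0,0],
  [1,0,0,0,0],
])

```text
t: 13.45
eef_pos: [0.6521, -0.1608, 0.3536]
ee_rot: [3.14, 0.0, -1.516]
force: [0.9, 0.2, 0.1]
width: 0.0876
```

Emit:
apply_moves([
  [1,0,0,0.025,0],
  [1,0,0,0.035,0],
  [1,0,0,0.035,0],
  [1,0,0,0.035,0],
  [1,0,0,0.02,0],
  [1,0,0,0,0],
  [1,0,0,0,0],
  [1,0,0,0,0],
])

```text
t: 14.12
eef_pos: [0.6535, -0.1604, 0.2068]
ee_rot: [-3.139, -0.001, -1.515]
force: [-0.7, -0.6, 0.7]
width: 0.0877
```

Run:
```python
from h import *
s=arm.get_state();print(s["eef_pos"],s["ee_rot"],s["t"],s["width"],s["force"])
for n in ["wrist","side","scene"]:
    f=eyes.grab_frame(n);save(f,n+"7.png",s=1.4)
    P=pts(f).reshape(-1,3)
    m=(P[:,2]>.1)&(P[:,2]<.125)&(abs(P[:,0]-.652)<.02)&(abs(P[:,1]+.161)<.022)
    q=P[m]
    if len(q):print(n,len(q),np.round(np.median(q,0),3),np.round(q.min(0),3),np.round(q.max(0),3))
```

```text
[ 0.65345229 -0.16038395  0.20683505] [-3.13891112e+00 -9.13165657e-04 -1.51450454e+00] 14.1167 0.08772468800053669 [-0.68223923 -0.56636992  0.65418544]
wrist 1105 [ 0.653 -0.162  0.117] [ 0.638 -0.175  0.101] [ 0.667 -0.139  0.121]
side 94 [ 0.648 -0.165  0.113] [ 0.637 -0.176  0.1  ] [ 0.663 -0.14   0.122]
scene 5 [ 0.656 -0.176  0.103] [ 0.644 -0.176  0.102] [ 0.665 -0.175  0.109]
```

View pics/side7.png

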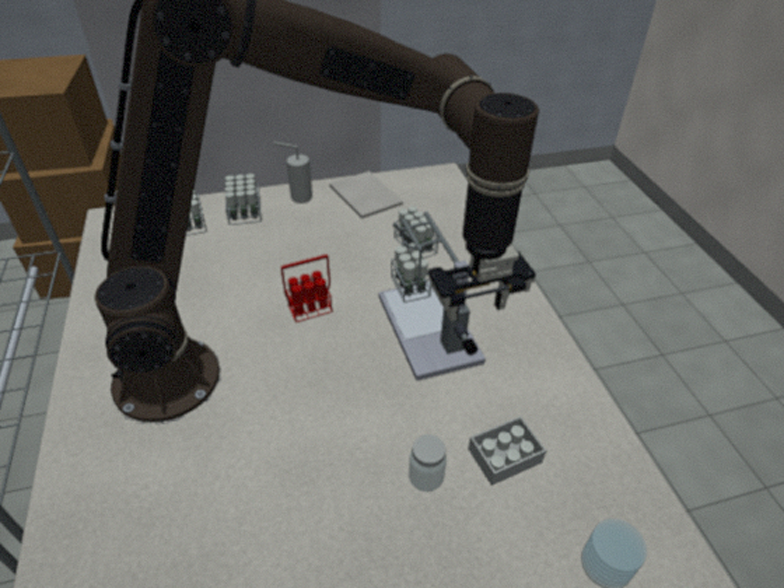

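The knob is under the open fingers at side (470,345), centred at about (0.652, -0.161). Descending.

Emit:
apply_moves([
  [1,0.001,0.001,0.03,0],
  [1,0,0,0.035,0],
  [1,0,0,0.03,0],
  [1,0,0,0.018,0],
  [1,0,0,0.008,0],
  [1,0,0,0,0],
  [1,0,0,0,0],
  [1,0,0,0,0],
])

```text
t: 14.93
eef_pos: [0.6529, -0.162, 0.0858]
ee_rot: [-3.138, -0.001, -1.516]
force: [0.4, 0.2, 0.3]
width: 0.0879
```

Emit:
apply_moves([
  [-1,0,0,0,0],
  [-1,0,0,0,0],
  [-1,0,0,0,0],
  [-1,0,0,0,0],
  [-1,0,0,0,0],
  [-1,0,0,0,0],
  [-1,0,0,0,0],
  [-1,0,0,0,0],
  [-1,0,0,0,0],
  [-1,0,0,0,0],
  [-1,0,0,0,0],
  [-1,0,0,0,0],
], newtons=50)

```text
t: 15.93
eef_pos: [0.652, -0.1618, 0.0836]
ee_rot: [-3.141, -0.0, -1.516]
force: [2.3, 0.4, -1.2]
width: 0.0272
```

Emit:
apply_moves([
  [-1,0,0,0,0],
  [-1,0,0,0,0],
  [-1,0,0,0,0],
  [-1,0,0,0,0],
])

```text
t: 16.27
eef_pos: [0.6519, -0.1618, 0.0836]
ee_rot: [-3.141, -0.0, -1.516]
force: [4.6, 0.9, -4.1]
width: 0.0269
```

Knob gripped (27 mm). Pulling back along the stand's -y.

Emit:
apply_moves([
  [-1,0.002,0,0,0],
  [-1,0.003,0,0,0],
  [-1,0.003,0,0,0],
  [-1,0.003,0,0,0],
  [-1,0.003,0,0,0],
  [-1,0.002,0,0,0],
  [-1,0,0,0,0],
  [-1,0,0,0,0],
  [-1,0,0,0,0],
  [-1,0,0,0,0],
])

```text
t: 17.1
eef_pos: [0.6527, -0.1757, 0.0835]
ee_rot: [-3.141, 0.002, -1.515]
force: [2.9, 9.4, -1.9]
width: 0.0269
```

Emit:
apply_moves([
  [-1,0.001,0,0,0],
  [-1,0.001,0,0,0],
  [-1,0.001,0,0,0],
  [-1,0,0,0,0],
  [-1,0,0,0,0],
  [-1,0,0,0,0],
  [-1,0,0,0,0],
  [-1,0,0,0,0],
  [-1,0,0,0,0],
  [-1,0,0,0,0],
  [-1,0,0,0,0],
  [-1,0,0,0,0],
])

```text
t: 18.1
eef_pos: [0.6528, -0.1781, 0.0834]
ee_rot: [-3.141, 0.003, -1.515]
force: [3.2, 12.5, -0.6]
width: 0.0269
```

Emit:
apply_moves([
  [-1,0,0,0,0],
  [-1,0,0,0,0],
  [-1,0,0,0,0],
  [-1,0,0,0,0],
  [-1,0,0,0,0],
  [-1,0,0,0,0],
  [-1,0,0,0,0],
  [-1,0,0,0,0],
  [-1,0,0,0,0],
  [-1,0,0,0,0],
  [-1,0,0,0,0],
  [-1,0,0,0,0],
])

```text
t: 19.1
eef_pos: [0.6528, -0.1781, 0.0834]
ee_rot: [-3.141, 0.003, -1.515]
force: [4.6, 12.3, -1.1]
width: 0.0271
```

Emit:
apply_moves([
  [-1,0,0,0,0],
  [-1,0,0,0,0],
  [-1,0,0,0,0],
  [-1,0,0,0,0],
  [-1,0,0,0,0],
  [-1,0,0,0,0],
  [-1,0,0,0,0],
  [-1,0,0,0,0],
  [-1,0,0,0,0],
  [-1,0,0,0,0],
  [-1,0,0,0,0],
  [-1,0,0,0,0],
])

```text
t: 20.1
eef_pos: [0.6528, -0.1781, 0.0834]
ee_rot: [-3.141, 0.003, -1.515]
force: [3.1, 11.1, -0.7]
width: 0.0271
```

Run:
```python
from h import *
s=arm.get_state();print(s["eef_pos"],s["ee_rot"],s["t"],s["width"],s["force"])
for n in ["wrist","side","scene"]:
    f=eyes.grab_frame(n);save(f,n+"8.png",s=1.4)
    if n=="side": save(f,"side8c.png",(240,140,380,280),4)
    P=pts(f).reshape(-1,3)
    c,sn=np.cos(.055),np.sin(.055)
    d=P-[.6475,-.079,0]
    L=np.c_[c*d[:,0]+sn*d[:,1],-sn*d[:,0]+c*d[:,1],d[:,2]]
    m=(L[:,2]>.14)&(L[:,2]<.29)&(abs(L[:,0]+.06)<.008)&(abs(L[:,1]-.14)<.065)&(abs(abs(L[:,1]-.14)-.035)>.008)
    q=L[m]
    if len(q):print(n,len(q),'bar z',np.round(np.percentile(q[:,2],[50,80,95,100]),3),np.round(q[q[:,2]>.195].min(0),3),np.round(q[q[:,2]>.195].max(0),3))
    m=(abs(L[:,0])<.01)&(L[:,1]>.18)&(L[:,1]<.21)&(L[:,2]>.15)
    q=L[m]; 
    if len(q):print('  arm z',np.round(np.median(q[:,2]),3))
    m=(abs(L[:,0])<.01)&(abs(L[:,1])<.01)&(L[:,2]>.16)
    q=L[m]; 
    if len(q):print('  col z',np.round(np.max(q[:,2]),3))
```

```text
[ 0.65279282 -0.17810844  0.08342409] [-3.14078410e+00  2.73434813e-03 -1.51521902e+00] 20.1 0.02706024477586396 [ 3.07170375 11.05665852 -0.69324113]
side 130 bar z [0.191 0.208 0.21  0.213] [-0.067  0.082  0.195] [-0.055  0.196  0.213]
  arm z 0.206
  col z 0.507
scene 211 bar z [0.206 0.211 0.213 0.215] [-0.063  0.082  0.196] [-0.052  0.198  0.215]
  arm z 0.21
  col z 0.509
```

View pics/side8c.png

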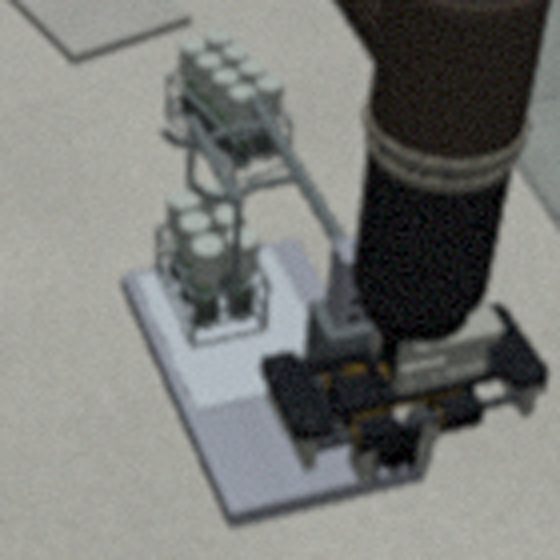

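View pics/scene8.png

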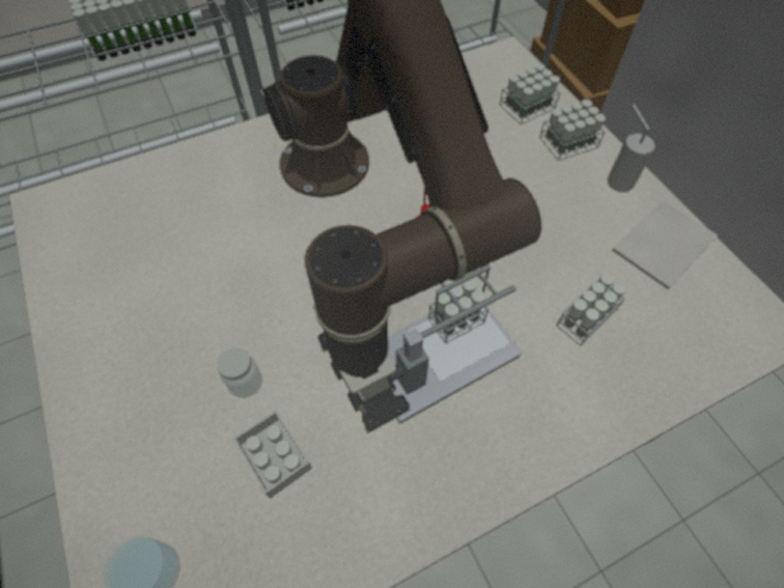

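The arm and bar have dropped about 50 mm (bar top 0.262 to 0.212). The basket is upright on both prongs, the plunger is 16 mm back with about 11-12 N on it, and the bystanders haven't moved. Handing in.

```bash
python3 -c "
from h import *
print(job.job_done()); s=arm.get_state(); print(s['t'],s['eef_pos'],s['force'],s['width'])"
```

```text
the job is handed in; nothing more can be done
None
the job is handed in; nothing more can be done
```

I hung the grey basket on both prongs and let go of it. I then gripped the knob at 50 N, pulled the plunger back and handed the job in at about 20 s, still holding it. The interface gave no verdict.

Last checks before handing in:
- **Plunger:** the tool moved 16.3 mm back, and the wrist force was steady at 11–12 N, which fits the plunger being at its stop.
- **Hanger:** the top of the basket's bar dropped from about 0.262 m to 0.212 m, so the hanger sank about 50 mm.
- **Basket:** its bar is centred between the prongs to about 1 mm and lies at x ≈ -0.06 in the stand's axes. It looks upright, and the arm is nowhere near it.
- **Bystanders:** the rack, jar and tray look unmoved in the final scene picture. I judged this by eye and did not measure it.

No check failed. The cameras disagreed with each other by 2–3 mm, and the wrist camera gave no reading of the bar in the final check, so the last bar height comes from the scene and side views only.

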